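# Check the joint of a chopping board with a ball-tip damp meter

### The job

Lift the damp meter out of its wooden stand and, holding it upright, press its sprung ball tip lightly on the middle of the small square plug of the chopping board, then run it slowly (about 4 cm/s) along the dark inlaid strip to the large round plug, staying on the strip and never lifting off or pressing hard. Finish holding the meter in the hand, still and upright, its ball on the middle of the round plug and its sprung tip pressed about half way in; the program ends while still holding it there. Leave the other things on the worktop and board where they are.

Things in the scene. Friction and masses are not known exactly. Their poses are not given: they have to be found in the camera images.
- meter: Grey damp meter, 135 mm long, 0.13 kg, upright in the stand. Origin: underside centre of its black flange (34 x 38 x 8 mm), which rests on the stand's top; z up. Handle 24 (x) x 30 (y) mm, flat sides, 8 to 75 mm above the origin: grip it there, best on its y sides (the -x face has the display). Below the flange: stem, 14 mm diameter, 34 mm long, then the sprung steel tip.
- meter_tip (a point): Lowest point of the 10 mm steel ball at the end of the sprung tip: 60 mm below the meter's origin on its axis while the spring is out; it moves towards the handle as it is pressed.
- plunger (a joint): How far the sprung tip is pressed in, m: 0 fully out, 0.016 fully in (stop). It takes about 0.7 N to start and 120 N/m more: about 1.7 N at half way (0.008).
- stand: Plain wooden stand, fixed, 70 x 70 mm block with two 86 mm long feet, 70 mm high. Origin: centre of its underside. A vertical through hole of 19 mm diameter in its middle carries the meter, which has to be raised 60 mm to clear it.
- board: Beech chopping board, 315 (x) x 405 (y) x 20 mm, lying flat on the worktop and fixed. Origin: centre of its underside; top face 20 mm above it. A dark inlaid strip 16 mm wide runs along its y at x = -30 mm, from y = -80 to +80 mm; one end is the square plug, the other the round plug (either way round).
- plug_round: Large round dark wooden plug, 52 mm diameter, flush in the board's top at one end of the strip, with an 8 mm steel pin in the middle. Origin: its centre, at the board's top face.
- plug_square: Smaller square dark wooden plug, 28 mm side, flush in the board's top at the other end of the strip, with an 8 mm steel pin in the middle. Origin: its centre, at the board's top face.
- lemon: Lemon, 71 x 53 x 51 mm, lying on the far side of the board; leave alone. Origin: its underside.
- garlic: Garlic bulb, 60 x 60 x 59 mm, on the far side of the board; leave alone. Origin: its underside.
- pepper_jar: Jar with a black lid, 45 mm across, 105 mm tall, beyond the stand; leave alone. Origin: its underside.
- shaker: Small glass shaker, 38 mm across, 59 mm tall, beyond the stand; leave alone. Origin: its underside.
- matchbox: Matchbox, 36 x 54 x 17 mm, to the right of the stand; leave alone. Origin: its underside.
- fork: Steel fork, 193 x 26 x 15 mm, lying near the front edge of the worktop; leave alone. Origin: its underside.
Things that resemble listed ones, but are neither listed nor needed, are in the scene too. What is shaped like the meter but red or yellow is not meant.

How it is judged:
On the way, in this order (a step that is already met when the one before it is completed fails the run):
1. the meter is out of its stand, held in the hand (z of meter_tip in the frame of stand above 0.075 m and contact force between the fingers and meter above 1 N), for 0.1 s.
2. the upright meter's tip is pressed on the middle of the square plug (within 10 mm) (horizontal distance between meter_tip and plug_square below 0.01 m and value of joint plunger between 0.001 and 0.0155 m and contact force between meter and board above 0.2 N and angle between meter's own z axis and vertical below 0.17 rad), for 0.2 s.
3. the pressed tip runs along the strip: first part (horizontal distance between meter_tip and plug_round between 0.1 and 0.13 m and value of joint plunger between 0.001 and 0.0155 m and contact force between meter and board above 0.2 N and angle between meter's own z axis and vertical below 0.17 rad and x of meter_tip in the frame of board between -0.04 and -0.02 m), for 0.1 s.
4. the middle of the strip (horizontal distance between meter_tip and plug_round between 0.065 and 0.095 m and value of joint plunger between 0.001 and 0.0155 m and contact force between meter and board above 0.2 N and angle between meter's own z axis and vertical below 0.17 rad and x of meter_tip in the frame of board between -0.04 and -0.02 m), for 0.1 s.
5. last part of the strip (horizontal distance between meter_tip and plug_round between 0.03 and 0.06 m and value of joint plunger between 0.001 and 0.0155 m and contact force between meter and board above 0.2 N and angle between meter's own z axis and vertical below 0.17 rad and x of meter_tip in the frame of board between -0.04 and -0.02 m), for 0.1 s.
At the end, for the whole second after the job is handed in: The meter is held in the fingers, still (under 10 mm/s) and within 8 degrees of upright, clear of its stand, its ball within 8 mm of the round plug's centre and pressed on the board with 0.5 to 6 N, the sprung tip 4 to 12 mm in of its 16 mm; the bystanders are within 30 mm of where they stood (horizontal distance between meter_tip and plug_round below 0.008 m and value of joint plunger between 0.004 and 0.012 m and angle between meter's own z axis and vertical below 0.14 rad and contact force between meter and board between 0.5 and 6 N and contact force between the fingers and meter above 1 N and contact force between meter and stand below 0.05 N and linear speed of meter below 0.01 m/s and distance of each of lemon, garlic, pepper_jar, shaker, matchbox, fork from where it was at the start of the episode below 0.03 m); the arm keeps its last pose, push and grip.
It fails at once if the meter is pressed hard on the board (over 10 N) (contact force between meter and board above 10 N).
It fails at once if the pressed tip leaves the strip sideways (over 12 mm from its middle line) (value of joint plunger above 0.001 m and contact force between meter and board above 0.2 N and (x of meter_tip in the frame of board above -0.018 m or x of meter_tip in the frame of board below -0.042 m)).
It fails at once if the tip is lifted off (3 to 12 mm) over the strip between the plugs (x of meter_tip in the frame of board between -0.04 and -0.02 m and y of meter_tip in the frame of board between -0.055 and 0.055 m and z of meter_tip in the frame of board between 0.023 and 0.032 m).
It fails at once if the tip is dragged fast (over 100 mm/s) over the board (value of joint plunger above 0.001 m and contact force between meter and board above 0.2 N and linear speed of meter above 0.1 m/s).
It fails at once if a bystander is displaced by more than 50 mm (distance of any of lemon, garlic, pepper_jar, shaker, matchbox, fork from where it was at the start of the episode above 0.05 m).
It also fails if it takes over 51 s, if anything falls off the work surface, if the arm or the gripper's body presses on something with over 40 N, if the wrist force passes 120 N, or if a joint passes its speed limit or range.

### The arm

A 6-joint arm with a two-finger parallel gripper is mounted at the origin on a cart in front of the work surface, level with it; the furniture and walls round the work are solid. World frame = base frame: x ahead of the robot, y to its left, z up, the work surface at z = 0. Lengths are in m, angles in rad, forces in N, time in s.
With the tool pointing down it reaches from about 0.425 to 0.95 m from the base axis. Payload 3.5 kg.
Tool frame: the origin (TCP) lies at the very end of the fingers, on their centre line; the grasp point (between the pads) lies ctrl.pinch_z behind it (ctrl.pinch_z is the distance from the TCP to the grasp point, in m); z points along the fingers, y is the line along which they close (so a half turn about z gives the same grasp; the last joint's range is limited). The gripper opens to 85 mm and grips with 20 to 120 N. Pads are 22 mm wide; open, the fingers measure 114 mm over their backs; the gripper's body (76 mm by 85 mm) begins 54 mm behind the grasp point. The pads swing forward as they close: fully open they stand 13 mm farther back than shut.
Start: joints at [-1.299, 0.286, 1.577, -0, 1.279, -0.15], TCP at [0.276, -0.616, 0.231] pointing down, gripper open.
Joint ranges: [-2.77, 2.77], [-0.9, 2.22], [0.21, 2.48], [-1.53, 4.67], [0.24, 2.81], [-2.84, 2.84]. Speed limits (rad/s): [2.79, 2.79, 3.14, 3.14, 3.14, 3.14].

### API

Orientations are given as a unit quaternion [x, y, z, w].
In Python, from plant import ctrl gives the robot as it stands.
- The arm moves only by the tool jog_arm, called in YAML: its name, and indented under it one key for each argument. Schema: {"type":"object","properties":{"increments":{"type":"array","items":{"type":"array","items":{"type":"number"},"minItems":7,"maxItems":7},"minItems":1,"maxItems":10},"grip_force":{"type":"number"},"only":{"type":"string"},"quiet":{"type":"boolean"},"lines":{"type":"string"}},"required":["increments"],"additionalProperties":false}. increments is a list of rows, 1 to 10 of them, each of 7 numbers: dx, dy, dz in parts of the range, where 1.0 means 0.5 m, then a rotation vector rx, ry, rz in fractions of the full range, 1 being pi rad, then the opening from 0.0 (shut) to 1.0 (fully open); each row is the pose to reach, as a shift and turn from the pose commanded when the call began, along the tool's axes at that moment; what a row does not reach only later rows make up. A row lasts 1/8 s, in which the tool goes at most 0.0625 m and 0.188 rad, less where a joint would pass 70% of its speed; a pose out of reach is approached as far as the arm can. The fingers move at their own pace and stop on an object; grip_force is the grip in N (left out, the last holds). Time passes only in rows, so rows that do not move let the fingers close. The tool returns the time, the measured TCP pose, the force, the opening and the grip force at its end. only (a regular expression) keeps the lines of the reply that match it, lines (a string "A,B") keeps lines A to B, and quiet returns only ok. A shift or turn number past 1, either way, is cut back to 1. Input that does not fit is refused with a message, and nothing moves.
- ctrl.get_state(): the state, without advancing time (a new reading comes with each control period).
- ctrl.read_camera(name): name is "side" or "top"; returns a dict with "pixels" (420x560x3 uint8, red, green, blue), "camera_matrix" (3x3 intrinsics, pixels), "xyz" and "orientation" of the camera in the world. Camera axes: x right, y down, z forward; pixel columns grow to the right and rows downward; lengths in m; the calibration is good to about 2 mm. A picture is of the moment at which its call begins. There is no depth.
- ctrl.sign_off(): hands the job in; it is judged then, once.
Trained networks look in the newest picture that a camera, given by its name, has taken for a name from the list of things; names that differ only in an ending like _2 or _b are one class to them, and where a whole thing is asked for, a point or a joint stands for the part that bears it (a point fixed in the world has none). Each returns a list of dicts, best first, with "conf" (0 to 1); they miss things now and then, are a little off and sometimes report something else, mostly with a low value. They report only what shows in the picture. A call takes as long as a camera call. They do not tell look-alikes from the thing itself.
- ctrl.recognise(camera, thing): "position" ([x, y, z] in m, in world coordinates, good to about 4 mm: the middle of the surface that is visible of it).
- ctrl.masks_of(camera, thing): "region" (420x560 bool, what is visible of it).
- ctrl.mark_of(camera, thing): "position" ([x, y, z] in m, in world coordinates, good to about 4 mm: a listed point, or the origin of a listed thing).
The state is a dict: "time": time; "qpos": joint angles; "dq": joint speeds; "joint_efforts": joint torques, N m; "eef_pos": TCP position; "tcp_rot": TCP orientation; "contact_force": force on the tool from outside, world axes, zero at the start; "wrist_torque": the same for the moment, N m; "opening": opening from 0.0 (shut) to 1.0 (fully open); "finger_force": force on a finger pad.
Only numpy, scipy, OpenCV 4.12 (cv2) and the standard library are available. Lean on these libraries where they do the work, as an engineer would, in place of code of your own. Each camera call takes 0.05 s, during which the arm holds its last target. There are 200 camera calls.

## Working session

There is one attempt and no reset: what is moved stays moved. The work goes in short steps, Python scripts to look and compute and a tool call to move; the robot and the scene stay as the last step left them, time stands still between calls to the robot, and variables do not carry over. Pictures are saved under pics/ and viewed, at most 10 in all, crops included, and the job is handed in when it is done.

```bash
mkdir -p pics; cat > h.py <<'E'
from plant import ctrl
import numpy as np, cv2
from scipy.spatial.transform import Rotation as R
def cam(n):
    c=ctrl.read_camera(n); return c
def proj(c,p):
    q=R.from_quat(c["orientation"]).inv().apply(np.array(p)-c["xyz"]); u=c["camera_matrix"]@q; return u[:2]/u[2]
def ray(c,uv):
    d=np.linalg.inv(c["camera_matrix"])@np.array([*uv,1.]); return np.array(c["xyz"]),R.from_quat(c["orientation"]).apply(d)
def atz(c,uv,z):
    o,d=ray(c,uv); return o+d*(z-o[2])/d[2]
def tri(l):
    A=0;b=0
    for c,uv in l:
        o,d=ray(c,uv); d=d/np.linalg.norm(d); M=np.eye(3)-np.outer(d,d); A=A+M; b=b+M@o
    return np.linalg.solve(A,b)
E
python3 - <<'E'
from h import *
np.set_printoptions(precision=4,suppress=True)
for n in ("top","side"):
    c=cam(n); cv2.imwrite(f"pics/{n}0.png",c["pixels"][:,:,::-1]); print(n,c["xyz"],R.from_quat(c["orientation"]).as_matrix())
    for t in ["meter","stand","board","plug_round","plug_square","meter_tip","pepper_jar","lemon"]:
        for r in ctrl.mark_of(n,t)[:3]: print(t,round(r["conf"],2),np.array(r["position"]),proj(c,r["position"]))
s=ctrl.get_state();print(s,ctrl.pinch_z)
E
```

```text
top [ 0.3298 -0.0974  1.119 ] [[ 0.0182 -0.9879  0.1542]
 [-0.9992 -0.0233 -0.0314]
 [ 0.0346 -0.1535 -0.9875]]
meter 0.82 [ 0.5883 -0.3652  0.0611] [368.3768 169.9794]
meter 0.78 [ 0.5221 -0.4132  0.0607] [387.1018 195.4094]
meter 0.68 [ 0.476  -0.2867  0.076 ] [339.7049 211.1281]
stand 0.65 [ 0.4786 -0.2904 -0.0047] [335.7175 214.2078]
board 0.85 [ 0.5161  0.1195 -0.001 ] [184.6161 196.8179]
plug_round 0.83 [0.4932 0.0343 0.0199] [215.1128 204.787 ]
pepper_jar 0.83 [ 0.6825 -0.2768 -0.0006] [330.8884 141.304 ]
lemon 0.69 [0.6056 0.0426 0.017 ] [213.8688 163.602 ]
side [-0.0119  0.5352  0.8066] [[-0.796  -0.4059  0.449 ]
 [-0.6053  0.5322 -0.5919]
 [ 0.0013 -0.7429 -0.6694]]
meter 0.9 [ 0.5853 -0.3568  0.0619] [297.3099 151.4665]
meter 0.82 [ 0.5247 -0.4128  0.0556] [323.5081 151.7099]
meter 0.63 [ 0.5758 -0.2104  0.0585] [270.676 176.843]
stand 0.97 [ 0.4797 -0.2826 -0.0048] [311.1875 193.7479]
stand 0.53 [ 0.68   -0.2789  0.0003] [258.1882 168.2998]
board 0.95 [0.5179 0.1194 0.0014] [206.7119 270.7415]
plug_round 0.73 [ 0.517   0.1204 -0.0008] [206.7888 271.7466]
plug_round 0.55 [0.489  0.0414 0.0202] [236.2806 251.8765]
plug_square 0.41 [0.4851 0.1939 0.0221] [193.0021 292.3723]
plug_square 0.26 [ 0.5169  0.1198 -0.0018] [207.0362 271.8721]
pepper_jar 0.94 [ 0.6806 -0.281  -0.0012] [258.4715 168.2906]
pepper_jar 0.7 [0.6038 0.0478 0.0191] [201.55   233.5235]
lemon 0.78 [0.6015 0.0467 0.0183] [202.5174 233.8808]
{'time': 0.9, 'qpos': array([-1.299 ,  0.2863,  1.5767, -0.    ,  1.2786, -0.15  ]), 'dq': array([-0.002 ,  0.0012,  0.0014,  0.0002, -0.0002,  0.0006]), 'joint_efforts': array([ -0.0003, -40.5962, -29.2944,  -0.0001,   0.0005,  -0.    ]), 'eef_pos': array([ 0.2764, -0.6158,  0.2313]), 'tcp_rot': array([ 0.9778,  0.2093, -0.    ,  0.    ]), 'contact_force': array([ 0.0663,  0.3586, -0.417 ]), 'wrist_torque': array([-0.0319,  0.0025,  0.0326]), 'finger_force': 0.0, 'opening': 0.9995848360916624} 0.0187
```

View pics/top0.png

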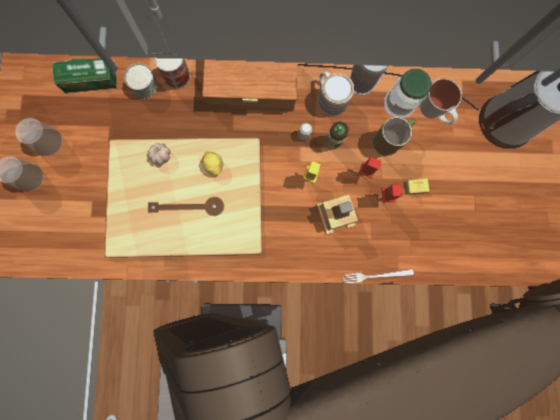

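View pics/side0.png

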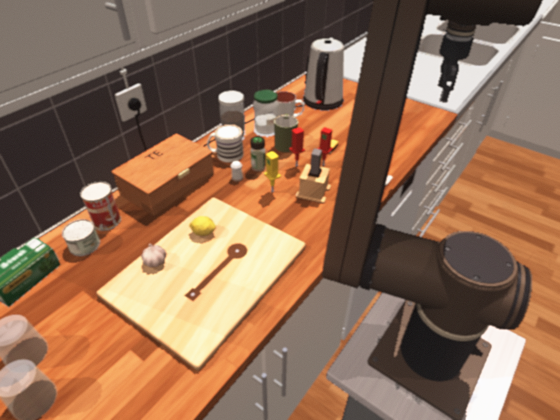

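The top view shows four candidates for the meter: yellow (313,172), red (371,167), red (392,193) and grey in the wooden stand (343,211). I choose the grey one. The round plug is at (215,206) and the square plug at (153,207). Next I take one close crop and measurements.

```bash
python3 - <<'E'
from h import *
np.set_printoptions(precision=4,suppress=True)
T=cam("top");S=cam("side")
a=cv2.resize(T["pixels"][175:245,305:375],(400,400),interpolation=3);b=cv2.resize(S["pixels"][140:210,280:350],(400,400),interpolation=3)
im=np.hstack([a,b]);cv2.imwrite("pics/crop.png",im[:,:,::-1])
for n,c in(("top",T),("side",S)):
    for t in ["meter","stand","plug_round","plug_square","board"]:
        for r in ctrl.masks_of(n,t)[:4]:
            m=r["region"].astype(np.uint8);ys,xs=np.nonzero(m)
            z={"meter":.145,"stand":.07}.get(t,.02)
            ct,_=cv2.findContours(m,0,2);ct=max(ct,key=cv2.contourArea)
            g=np.array([atz(c,p[0],z)[:2] for p in ct],np.float32)
            print(n,t,round(r["conf"],2),len(xs),xs.mean(),ys.mean(),atz(c,(xs.mean(),ys.mean()),z),cv2.minAreaRect(g))
# dark strip in top
for n,c in(("top",T),("side",S)):
    g=cv2.cvtColor(c["pixels"],cv2.COLOR_RGB2GRAY)
    # rectify board plane z=.02
    xs=np.arange(.40,.62,.001);ys=np.arange(-.02,.26,.001)
    P=np.array([[proj(c,(x,y,.02)) for y in ys] for x in xs],np.float32)
    w=cv2.remap(g,P,None,1);rgb=cv2.remap(c["pixels"],P,None,1);cv2.imwrite(f"pics/rect_{n}.png",rgb[:,:,::-1])
    d=(w<90).astype(np.uint8);nn,l,st,ce=cv2.connectedComponentsWithStats(d)
    for i in range(1,nn):
        if st[i,4]>300:
            print(n,"comp",st[i],[.40+ce[i][1]*.001,-.02+ce[i][0]*.001])
            if st[i,2]>120:
                k=l==i
                ii,jj=np.nonzero(k);print("minmax y",ys[jj.min()],ys[jj.max()])
                for j in range(jj.min(),jj.max()+1,10): q=np.nonzero(k[:,j])[0]; print(round(ys[j],3),round(xs[q.min()],3),round(xs[q.max()],3))
E
```

```text
top meter 0.82 207 342.3671497584541 210.20772946859904 [ 0.4687 -0.2805  0.145 ] ((0.46862033009529114, -0.2814180850982666), (0.029161781072616577, 0.04426699876785278), 19.712757110595703)
top meter 0.8 306 391.30392156862746 193.45751633986927 [ 0.5118 -0.3983  0.145 ] ((0.5117279291152954, -0.3984387516975403), (0.041242651641368866, 0.05120191350579262), 1.4392775297164917)
top meter 0.64 325 369.91076923076923 166.98461538461538 [ 0.5753 -0.3478  0.145 ] ((0.5753600597381592, -0.34683242440223694), (0.04285600408911705, 0.05292033776640892), 63.2465934753418)
top meter 0.49 293 214.20136518771332 206.63139931740614 [0.4702 0.0213 0.145 ] ((0.4705750048160553, 0.020610585808753967), (0.04024753347039223, 0.0444219596683979), 1.3755197525024414)
top stand 0.95 794 335.7947103274559 215.21788413098236 [ 0.4661 -0.2778  0.07  ] ((0.468600869178772, -0.2827553451061249), (0.08185147494077682, 0.08886411041021347), 17.304176330566406)
top plug_round 0.77 292 213.91438356164383 205.92465753424656 [0.4901 0.0373 0.02  ] ((0.4899715185165405, 0.03709259629249573), (0.048288799822330475
[... 1539 characters left out ...]
732439994812), 37.31624984741211)
side plug_square 0.63 114 191.96491228070175 294.3859649122807 [0.4843 0.1983 0.02  ] ((0.48416924476623535, 0.19811256229877472), (0.0279973316937685, 0.027985239401459694), 3.633881092071533)
side board 0.61 16329 201.98799681548167 281.9871394451589 [0.491  0.1596 0.02  ] ((0.5131239891052246, 0.12305021286010742), (0.3198574483394623, 0.4064089357852936), 2.920379400253296)
side board 0.61 775 312.9032258064516 185.4748387096774 [ 0.4816 -0.292   0.02  ] ((0.48702505230903625, -0.30695146322250366), (0.09423469752073288, 0.159513458609581), 22.96221923828125)
top comp [156  75  72  19 441] [np.float64(0.4852993197278912), np.float64(0.17595238095238097)]
```

View pics/crop.png

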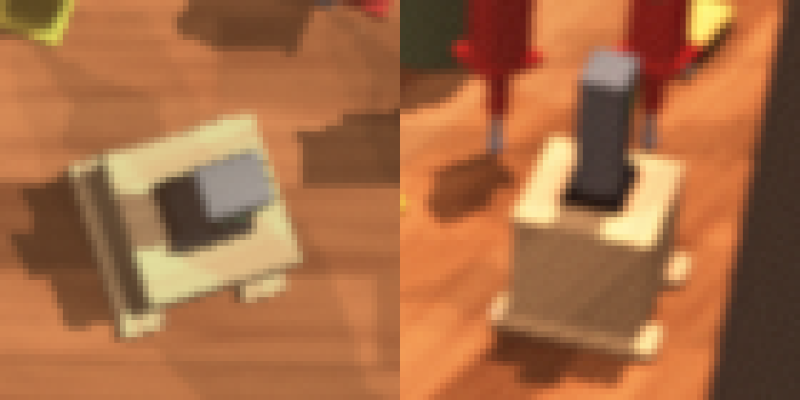

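The crop shows the grey meter in the wooden stand: handle top at about (346,208) in the top view and (317,152) in the side view, with its long (y) side roughly along world y. Next I refine the numbers.

```bash
python3 - <<'E'
from h import *
np.set_printoptions(precision=4,suppress=True)
T=cam("top");S=cam("side")
p=tri([(T,(305+.175*233,175+.175*187)),(S,(280+.175*209,140+.175*68))]);print("meter top",p)
k=.175
cs=[atz(T,(305+k*u,175+k*v),.07) for u,v in((100,160),(250,115),(300,262),(150,308))];cs=np.array(cs);print(cs,cs.mean(0))
for i in range(4):
    d=cs[(i+1)%4]-cs[i];print(np.linalg.norm(d),np.degrees(np.arctan2(d[1],d[0])))
sc=[atz(S,(280+k*u,140+k*v),.07) for u,v in((550-400,137),(685-400,160),(658-400,248),(515-400,218))];print("side stand",np.mean(sc,0))
h=np.array([atz(T,(305+k*u,175+k*v),.145) for u,v in((195,168),(262,152),(272,203),(208,222))])
for i in range(4):
    d=h[(i+1)%4]-h[i];print("handle",np.linalg.norm(d),np.degrees(np.arctan2(d[1],d[0])))
print(h.mean(0))
for n,c in(("top",T),("side",S)):
  g=cv2.cvtColor(c["pixels"],cv2.COLOR_RGB2GRAY).astype(float)
  for t,q in(("r",(.491,.038,.02)),("s",(.4834,.1966,.02))):
    u,v=np.round(proj(c,q)).astype(int);w=g[v-4:v+5,u-4:u+5];print(n,t,u,v);print(w.astype(int))
    m=np.clip(w-np.median(w)-25,0,None);m[[0,1,-1,-2]]=0;m[:,[0,1,-1,-2]]=0;yy,xx=np.mgrid[v-4:v+5,u-4:u+5];uv=((m*xx).sum()/m.sum(),(m*yy).sum()/m.sum());print(uv,atz(c,uv,.02))
E
```

```text
meter top [ 0.4753 -0.2885  0.1445]
[[ 0.4967 -0.2438  0.07  ]
 [ 0.5187 -0.3113  0.07  ]
 [ 0.453  -0.3331  0.07  ]
 [ 0.431  -0.2661  0.07  ]] [ 0.4749 -0.2886  0.07  ]
0.07096901880018594 -71.93228014918705
0.06930636678646897 -161.64072301571724
0.07048582976218519 108.12280390535517
0.06937827017101936 18.758056984801332
side stand [ 0.4753 -0.2898  0.07  ]
handle 0.028958619779646897 -75.23646152627427
handle 0.021656299679776513 -169.4086197949263
handle 0.02801360756749978 107.73718370796934
handle 0.02305978206281069 13.290367481130929
[ 0.4751 -0.2892  0.145 ]
top r 214 206
[[ 95  97  96  95  94  93  92  93  95]
 [ 95  96  96  96  96  93  93  94  94]
 [ 96  97 102 117 124 111  96  93  94]
 [ 95  98 119 155 171 145 104  94  94]
 [ 95 100 129 173 192 169 111  94  95]
 [ 96  98 115 150 169 149 103  94  95]
 [ 95  97  99 109 112 103  94  94  93]
 [ 95  96  95  96  95  94  92  93  94]
 [ 96  96  96  95  95  92  93  94  93]]
(np.float64(213.92151898734178), np.float64(205.97721518987342)) [0.4899 0.0373 0.02  ]
top s 153 207
[[ 95  93  93  93  93  92  92  92  99]
 [ 88  86  87  8
[... 590 characters left out ...]
]
 [100 103 123 146 151 129 105  94  96]
 [ 98  98 100 104 104 100  96  99  96]
 [ 97  99  98  97  97  98 100  98  99]
 [100  98  98 100  98  98  99  98  97]]
(np.float64(236.68509984639016), np.float64(250.40552995391704)) [0.4916 0.037  0.02  ]
side s 193 294
[[198 143  98  82  81  86  85  85  88]
 [142 100  84  87  89  88  87  91  90]
 [102  91 110 132 136 112  95  89  91]
 [ 87 110 159 195 195 153 109  91  91]
 [ 88 128 184 213 205 163 112  90  91]
 [ 88 118 163 184 170 134 100  91 100]
 [ 84  96 118 125 118 100  90  99 135]
 [ 95  86  87  90  90  89  98 135 178]
 [134 104  90  86  88 100 136 179 205]]
(np.float64(192.35377358490567), np.float64(293.8632075471698)) [0.4846 0.1968 0.02  ]
```

Measured positions:

| Thing | x (m) | y (m) | z (m) | Notes |
|---|---|---|---|---|
| Meter axis | 0.475 | -0.289 | top at 0.1445 | y sides at -72° |
| Round plug | 0.4907 | 0.0372 | 0.02 | |
| Square plug | 0.484 | 0.1968 | 0.02 | plugs 0.1597 m apart, as stated |

Next I move above the meter.

Careful with the scale: shifts go in shares of 0.5 m and turns go in shares of pi rad. That gives: 0.315 m / 0.5 = 0.63, -0.11 m / 0.5 = -0.22, 0.11 rad / 3.1416 = 0.035.

jog_arm:
  increments:
    - [0.08, -0.054, 0, 0, 0, 0.0064, 1]
    - [0.16, -0.11, 0, 0, 0, 0.0127, 1]
    - [0.24, -0.166, 0, 0, 0, 0.0191, 1]
    - [0.32, -0.22, 0, 0, 0, 0.0255, 1]
    - [0.4, -0.276, 0, 0, 0, 0.0318, 1]
    - [0.48, -0.33, 0, 0, 0, 0.035, 1]
    - [0.56, -0.386, 0, 0, 0, 0.035, 1]
    - [0.63, -0.434, 0, 0, 0, 0.035, 1]
    - [0.63, -0.434, 0, 0, 0, 0.035, 1]

```text
time: 2.72
eef_pos: [0.476, -0.2867, 0.2315]
tcp_rot: [0.988, 0.157, 0.0, 0.0]
contact_force: [-0.1, 0.3, -0.2]
opening: 0.999
finger_force: 0.0
```

```bash
python3 - <<'E'
from h import *
s=ctrl.get_state();r=R.from_quat(s["tcp_rot"]);t=np.array([.4751,-.2888,.097])
print(s["eef_pos"],r.inv().apply(t-s["eef_pos"]),np.degrees(np.arctan2(*r.as_matrix()[[1,0],1])),s["qpos"])
E
```

```text
[ 0.47601385 -0.2866513   0.23154316] [-0.00158616  0.0017406   0.13454281] -71.89362082243034 [-7.24743209e-01  2.34489729e-02  1.87236449e+00  2.66774849e-04
  1.24547869e+00  5.29951935e-01]
```

To row units: 0.134 m / 0.5 = 0.268, 0.115 m / 0.5 = 0.23.

jog_arm:
  increments:
    - [-0.004, 0.004, 0.06, 0, 0, 0, 1]
    - [-0.004, 0.004, 0.12, 0, 0, 0, 1]
    - [-0.004, 0.004, 0.18, 0, 0, 0, 1]
    - [-0.004, 0.004, 0.23, 0, 0, 0, 1]
    - [-0.004, 0.004, 0.268, 0, 0, 0, 1]
    - [-0.004, 0.004, 0.268, 0, 0, 0, 1]

```text
time: 3.48
eef_pos: [0.4725, -0.2912, 0.0957]
tcp_rot: [0.988, 0.155, -0.001, -0.001]
contact_force: [-0.1, -0.6, -0.0]
opening: 1.0
finger_force: 0.0
```

```bash
python3 - <<'E'
from h import *
T=cam("top");S=cam("side");print(ctrl.get_state()["eef_pos"])
im=np.hstack([cv2.resize(S["pixels"][110:215,260:365],(400,400),interpolation=3),cv2.resize(T["pixels"][160:260,295:395],(400,400),interpolation=3)]);cv2.imwrite("pics/pre.png",im[:,:,::-1])
E
```

```text
[ 0.47395694 -0.2921434   0.09808544]
```

View pics/pre.png

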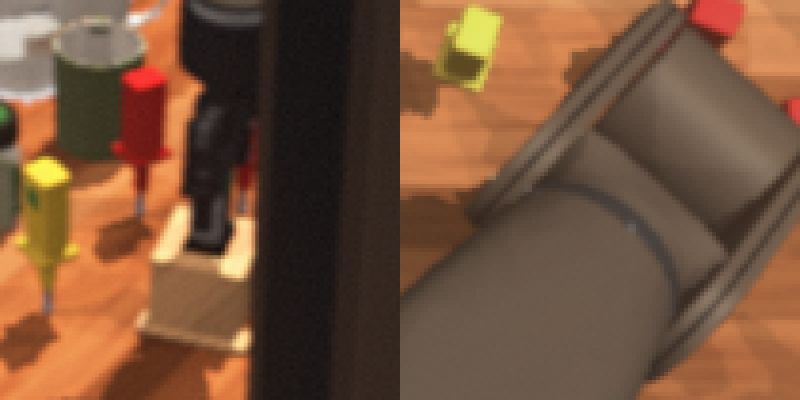

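The side crop shows the near finger in front of the handle at about (205,200), standing over the stand and clear of its top. The top view is blocked by the arm. I close the gripper.

jog_arm:
  increments:
    - [0, 0, 0, 0, 0, 0, 0.6]
    - [0, 0, 0, 0, 0, 0, 0.3]
    - [0, 0, 0, 0, 0, 0, 0]
    - [0, 0, 0, 0, 0, 0, 0]
    - [0, 0, 0, 0, 0, 0, 0]
    - [0, 0, 0, 0, 0, 0, 0]
    - [0, 0, 0, 0, 0, 0, 0]
    - [0, 0, 0, 0, 0, 0, 0]
  grip_force: 45

```text
time: 4.58
eef_pos: [0.4739, -0.2914, 0.098]
tcp_rot: [0.988, 0.155, 0.0, 0.0]
contact_force: [-1.0, 2.0, 5.4]
opening: 0.346
finger_force: 45.2
```

To row units: -0.1 m / 0.5 = -0.2, -0.09 m / 0.5 = -0.18.

jog_arm:
  increments:
    - [0, 0, -0.02, 0, 0, 0, 0]
    - [0, 0, -0.06, 0, 0, 0, 0]
    - [0, 0, -0.1, 0, 0, 0, 0]
    - [0, 0, -0.14, 0, 0, 0, 0]
    - [0, 0, -0.18, 0, 0, 0, 0]
    - [0, 0, -0.2, 0, 0, 0, 0]
    - [0, 0, -0.2, 0, 0, 0, 0]
    - [0, 0, -0.2, 0, 0, 0, 0]

```text
time: 5.58
eef_pos: [0.4731, -0.291, 0.1961]
tcp_rot: [0.988, 0.155, -0.001, -0.001]
contact_force: [-0.5, -0.5, -2.2]
opening: 0.345
finger_force: 44.7
```

```bash
python3 - <<'E'
from h import *
np.set_printoptions(precision=4,suppress=True)
S=cam("side");s=ctrl.get_state();r=R.from_quat(s["tcp_rot"]);t=np.array([.484,.1968,.14])
print(s["eef_pos"],r.inv().apply(t-s["eef_pos"]),r.as_matrix())
for x in ctrl.mark_of("side","meter_tip")[:4]+ctrl.mark_of("side","meter")[:4]: print(x)
cv2.imwrite("pics/lift.png",cv2.resize(S["pixels"][80:230,240:390],(600,600),interpolation=3)[:,:,::-1])
E
```

```text
[ 0.4731 -0.2909  0.196 ] [ 0.1601 -0.4608  0.0567] [[ 0.9518  0.3068 -0.0017]
 [ 0.3068 -0.9518  0.0015]
 [-0.0012 -0.0019 -1.    ]]
{'position': [0.5215, -0.413, 0.0537], 'conf': 0.78}
{'position': [0.4762, -0.2859, 0.1641], 'conf': 0.77}
{'position': [0.5761, -0.211, 0.0597], 'conf': 0.66}
{'position': [0.5885, -0.3562, 0.0607], 'conf': 0.56}
```

View pics/lift.png

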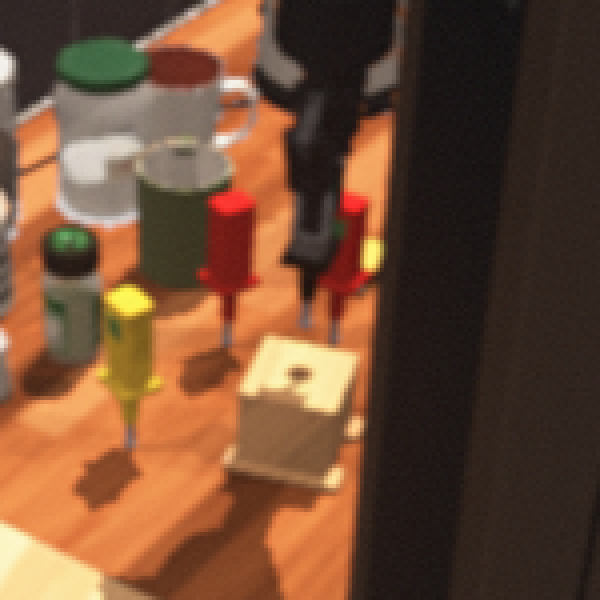

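The crop shows the meter hanging upright from the fingers, its tip at crop (305,325), above the empty stand hole at (300,373). I carry it above the square plug.

To row units: -0.455 m / 0.5 = -0.91, -0.42 m / 0.5 = -0.84.

jog_arm:
  increments:
    - [0.014, -0.04, 0, 0, 0, 0, 0]
    - [0.048, -0.14, 0, 0, 0, 0, 0]
    - [0.084, -0.24, 0, 0, 0, 0, 0]
    - [0.118, -0.34, 0, 0, 0, 0, 0]
    - [0.154, -0.44, 0, 0, 0, 0, 0]
    - [0.188, -0.54, 0, 0, 0, 0, 0]
    - [0.222, -0.64, 0, 0, 0, 0, 0]
    - [0.258, -0.74, 0, 0, 0, 0, 0]
    - [0.292, -0.84, 0, 0, 0, 0, 0]
    - [0.316, -0.91, 0, 0, 0, 0, 0]

```text
time: 6.98
eef_pos: [0.4831, 0.1931, 0.1971]
tcp_rot: [0.988, 0.156, -0.0, -0.0]
contact_force: [0.0, 0.2, -1.0]
opening: 0.346
finger_force: 44.9
```

jog_arm:
  increments:
    - [0.004, -0.012, 0, 0, 0, 0, 0]
    - [0.004, -0.012, 0.04, 0, 0, 0, 0]
    - [0.004, -0.012, 0.08, 0, 0, 0, 0]
    - [0.004, -0.012, 0.1, 0, 0, 0, 0]
    - [0.004, -0.012, 0.1, 0, 0, 0, 0]
    - [0.004, -0.012, 0.1, 0, 0, 0, 0]

```text
time: 7.72
eef_pos: [0.4851, 0.1964, 0.1482]
tcp_rot: [0.988, 0.155, 0.001, -0.0]
contact_force: [0.4, 0.4, -1.3]
opening: 0.348
finger_force: 44.9
```

```bash
cat > look.py <<'E'
import sys
from h import *
np.set_printoptions(precision=4,suppress=True)
T=cam("top");S=cam("side");s=ctrl.get_state();r=R.from_quat(s["tcp_rot"])
print(s["time"],s["eef_pos"],s["contact_force"],r.as_matrix())
for n in("top","side"):
    for x in ctrl.mark_of(n,"meter_tip")[:2]+ctrl.mark_of(n,"meter")[:3]: print(n,x)
ims=[]
for c in(S,T):
    u,v=np.round(proj(c,(.486,.12 if len(sys.argv)<3 else float(sys.argv[2]),.06))).astype(int);ims.append(cv2.resize(c["pixels"][v-55:v+55,u-55:u+55],(400,400),interpolation=3));print("crop origin",u-55,v-55,"scale",110/400)
cv2.imwrite(sys.argv[1],np.hstack(ims)[:,:,::-1])
E
python3 look.py pics/sq.png .18
```

```text
7.825 [0.4851 0.1965 0.1484] [ 0.0563 -0.4901 -1.2647] [[ 0.9518  0.3066  0.0018]
 [ 0.3066 -0.9518  0.0003]
 [ 0.0018  0.0002 -1.    ]]
top {'position': [0.5247, -0.4139, 0.0635], 'conf': 0.82}
top {'position': [0.5901, -0.3642, 0.0585], 'conf': 0.55}
top {'position': [0.4867, 0.1979, 0.118], 'conf': 0.48}
side {'position': [0.4843, 0.1958, 0.0607], 'conf': 0.56}
side {'position': [0.4898, 0.1986, 0.1186], 'conf': 0.86}
side {'position': [0.5742, -0.21, 0.0589], 'conf': 0.67}
side {'position': [0.5235, -0.4155, 0.0541], 'conf': 0.37}
crop origin 140 223 scale 0.275
crop origin 101 149 scale 0.275
```

View pics/sq.png

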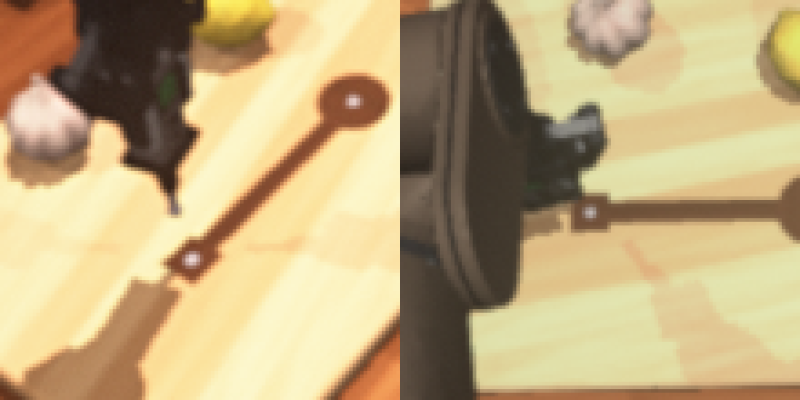

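The side crop shows the tip at crop (176,213), px (188.4,281.6), straight above the square plug's pin at (192,260). The tip network reports (0.484,0.196,0.061), which matches the hand pose. I lower it to just above contact and check.

To row units: 0.035 m / 0.5 = 0.07, 0.03 m / 0.5 = 0.06.

jog_arm:
  increments:
    - [0, 0, 0.02, 0, 0, 0, 0]
    - [0, 0, 0.04, 0, 0, 0, 0]
    - [0, 0, 0.06, 0, 0, 0, 0]
    - [0, 0, 0.07, 0, 0, 0, 0]
    - [0, 0, 0.07, 0, 0, 0, 0]
    - [0, 0, 0.07, 0, 0, 0, 0]

```text
time: 8.78
eef_pos: [0.4848, 0.1965, 0.1126]
tcp_rot: [0.988, 0.155, 0.0, -0.0]
contact_force: [-0.2, -0.6, -1.4]
opening: 0.348
finger_force: 44.9
```

```bash
python3 look.py pics/sq2.png .18
```

```text
8.875 [0.4849 0.1965 0.1128] [ 0.4448 -0.5763 -1.2138] [[ 0.9518  0.3068  0.001 ]
 [ 0.3068 -0.9518  0.0002]
 [ 0.001   0.0001 -1.    ]]
top {'position': [0.5911, -0.3641, 0.0599], 'conf': 0.74}
top {'position': [0.5253, -0.4144, 0.0605], 'conf': 0.51}
top {'position': [0.5678, -0.2161, 0.0637], 'conf': 0.47}
side {'position': [0.4844, 0.1995, 0.0252], 'conf': 0.56}
side {'position': [0.4883, 0.2, 0.0789], 'conf': 0.64}
side {'position': [0.5736, -0.2135, 0.0611], 'conf': 0.37}
crop origin 140 223 scale 0.275
crop origin 101 149 scale 0.275
```

View pics/sq2.png

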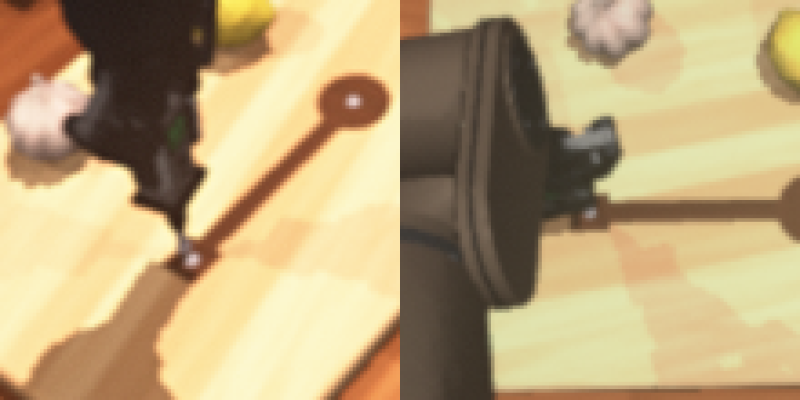

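The side crop shows the ball at about (188,257), right on the pin of the square plug at (192,260). I press gently.

jog_arm:
  increments:
    - [0, 0, 0.004, 0, 0, 0, 0]
    - [0, 0, 0.008, 0, 0, 0, 0]
    - [0, 0, 0.012, 0, 0, 0, 0]
    - [0, 0, 0.016, 0, 0, 0, 0]
    - [0, 0, 0.02, 0, 0, 0, 0]
    - [0, 0, 0.02, 0, 0, 0, 0]
    - [0, 0, 0.02, 0, 0, 0, 0]
    - [0, 0, 0.02, 0, 0, 0, 0]

```text
time: 10.07
eef_pos: [0.4845, 0.1965, 0.1024]
tcp_rot: [0.988, 0.155, 0.0, -0.0]
contact_force: [0.3, 0.0, 1.3]
opening: 0.346
finger_force: 45.0
```

```bash
python3 - <<'E'
from h import *
s=ctrl.get_state();r=R.from_quat(s["tcp_rot"]);print(s["eef_pos"],s["contact_force"],r.inv().apply(np.array([.4907,.0372,.1])-s["eef_pos"]))
S=cam("side")
for x in ctrl.mark_of("side","meter_tip")[:2]: print(x)
E
```

```text
[0.48450601 0.19648756 0.10240623] [0.27963882 0.04659331 1.29755483] [-0.04296814  0.15350783  0.00240126]
```

```bash
python3 - <<'E'
from h import *
f=[]
for i in range(10): S=cam("side");f.append(ctrl.get_state()["contact_force"])
print(np.mean(f,0),np.std(f,0));s=ctrl.get_state();print(s["time"],s["eef_pos"])
cv2.imwrite("pics/press.png",cv2.resize(S["pixels"][255:305,160:240],(800,500),interpolation=3)[:,:,::-1])
E
```

```text
[0.1551571  0.0040512  0.11758914] [0.55353303 0.41779169 0.4685177 ]
10.675 [0.48449499 0.19646711 0.10231996]
```

View pics/press.png

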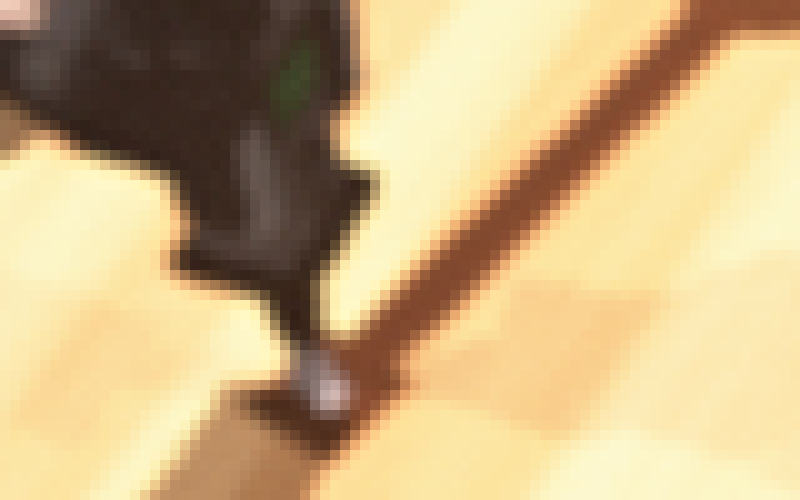

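The mean force change is 1.4 N (about 6 mm in), and the crop shows the ball at (325,390), on the middle of the square plug. I start the run along the strip.

jog_arm:
  increments:
    - [-0.0014, 0.0048, 0, 0, 0, 0, 0]
    - [-0.004, 0.0144, 0.0006, 0, 0, 0, 0]
    - [-0.0068, 0.024, 0.0012, 0, 0, 0, 0]
    - [-0.0094, 0.0336, 0.002, 0, 0, 0, 0]
    - [-0.012, 0.0432, 0.002, 0, 0, 0, 0]
    - [-0.0148, 0.0528, 0.002, 0, 0, 0, 0]
    - [-0.0174, 0.0624, 0.002, 0, 0, 0, 0]
    - [-0.0202, 0.072, 0.002, 0, 0, 0, 0]
    - [-0.0228, 0.0816, 0.002, 0, 0, 0, 0]

```text
time: 11.8
eef_pos: [0.4861, 0.1538, 0.1013]
tcp_rot: [0.988, 0.155, -0.0, -0.0]
contact_force: [0.2, 1.7, 0.4]
opening: 0.344
finger_force: 45.2
```

```bash
cat > m.py <<'E'
from h import *
np.set_printoptions(precision=4,suppress=True)
S=cam("side");s=ctrl.get_state();r=R.from_quat(s["tcp_rot"]);e=s["eef_pos"]
print(s["time"],e,s["contact_force"],"to go",r.inv().apply(np.array([.4907,.0372,.1])-e),r.as_matrix()[:,2])
b=np.array([.4907,.0372]);a=np.array([.484,.1968]);d=(b-a)/np.linalg.norm(b-a);print("lateral",np.cross(d,e[:2]-a))
for x in ctrl.mark_of("side","meter_tip")[:2]+ctrl.mark_of("side","meter")[:1]: print(x, "lat",np.cross(d,np.array(x["position"][:2])-a))
E
python3 -W ignore m.py
```

```text
11.85 [0.4862 0.1532 0.1013] [ 0.6517 -0.7847 -0.222 ] to go [-0.0313  0.1117  0.0014] [-0.     -0.0011 -1.    ]
lateral 0.00038158643722600643
{'position': [0.4851, 0.1934, 0.0181], 'conf': 0.27} lat 0.000956425779084441
{'position': [0.4887, 0.156, 0.0723], 'conf': 0.69} lat 0.002984589307738629
```

To row units: 0.0456 m / 0.5 = 0.0912, 0.0408 m / 0.5 = 0.0816.

jog_arm:
  increments:
    - [-0.0014, 0.0048, 0, 0, 0, 0, 0]
    - [-0.004, 0.0144, 0.0006, 0, 0, 0, 0]
    - [-0.0068, 0.024, 0.0012, 0, 0, 0, 0]
    - [-0.0094, 0.0336, 0.002, 0, 0, 0, 0]
    - [-0.012, 0.0432, 0.002, 0, 0, 0, 0]
    - [-0.0148, 0.0528, 0.002, 0, 0, 0, 0]
    - [-0.0174, 0.0624, 0.002, 0, 0, 0, 0]
    - [-0.0202, 0.072, 0.002, 0, 0, 0, 0]
    - [-0.0228, 0.0816, 0.002, 0, 0, 0, 0]
    - [-0.0256, 0.0912, 0.002, 0, 0, 0, 0]

```text
time: 13.2
eef_pos: [0.488, 0.1065, 0.1003]
tcp_rot: [0.988, 0.155, -0.0, 0.0]
contact_force: [-0.8, 0.6, 0.5]
opening: 0.345
finger_force: 45.2
```

```bash
python3 -W ignore m.py
```

```text
13.25 [0.488  0.1058 0.1003] [ 0.5104 -1.226   0.8662] to go [-0.0185  0.0661  0.0004] [ 0.     -0.0012 -1.    ]
lateral 0.00022225088540962171
{'position': [0.4946, 0.1085, 0.0696], 'conf': 0.85} lat 0.0068871044695624885
```

```bash
python3 - <<'E'
from h import *
np.set_printoptions(precision=4,suppress=True,linewidth=200)
S=cam("side");e=ctrl.get_state()["eef_pos"]
for z in(.02,.025,.05,.0705): print(z,proj(S,(*e[:2],z)))
u,v=np.round(proj(S,(*e[:2],.025))).astype(int)
p=S["pixels"][v-14:v+8,u-9:u+10].astype(int)
print(u-9,v-14);print("R-B");print(p[:,:,0]-p[:,:,2]);print("G");print(p[:,:,1])
cv2.imwrite("pics/mid.png",cv2.resize(S["pixels"][v-35:v+15,u-40:u+40],(800,500),interpolation=0)[:,:,::-1]);print("crop",u-40,v-35)
E
```

```text
0.02 [218.7378 268.2685]
0.025 [218.5467 266.9286]
0.05 [217.5715 260.0925]
0.0705 [216.7468 254.3111]
210 253
R-B
[[ 29  27  26  26  27  27  27  28  30  29  33  66 110 120 105 101 113 125 101]
 [ 28  27  27  27  27  29  28  31  30  28  49  96 124 107  99  98 106 123 113]
 [ 29  29  29  29  29  29  27  30  28  33  73 119 115 104  98 100 103 119 117]
 [ 32  28  31  31  29  30  30  29  30  51  97 122 107 100 101 100 110 123 108]
 [ 52  44  38  32  31  32  31  32  39  78 121 114 101 100 102 109 122 113  92]
 [ 86  80  70  52  35  30  31  33  54 103 121 107  99  99 111 122 112  94  85]
 [ 73  83  97  77  46  31  31  34  62 110 119 101 102 111 121 113  93  83  84]
 [ 57  64  82  90  59  34  31  33  63 111 115 104 111 123 112  93  84  84  86]
 [ 60  62  74  98  78  43  29  34  73 117 114 114 125 111  92  84  83  85  90]
 [ 61  63  69  95 100  62  35  41  88 125 119 125 108  89  83  85  85  88 101]
 [ 63  65  72  93 118  90  52  49  90 120 121 106  89  84  82  85  88 101 118]
 [ 65  69  82  95 115 109  62  42  71  95  98  89  84  83  83  88 100 119 118]
 [ 76  83  93 102 109 110  60  29  39
[... 1807 characters left out ...]
1 128 110 115  99  78  66  70  74  98 138 177 200 208]
 [162 159 177 191 189 158 121 104  97  84  72  69  81 108 144 179 199 208 209]
 [125 120 133 143 132 109  83  73  73  70  67  87 123 163 193 207 214 216 219]
 [119 115 110  98  80  64  54  56  61  61  77 122 173 208 221 226 226 229 230]
 [117 112  99  76  60  50  50  53  50  58  91 151 201 223 229 229 231 232 232]
 [114  99  82  59  50  49  52  52  54  71 112 170 210 226 229 229 231 233 232]
 [ 99  80  59  52  52  51  51  55  71 104 154 198 220 227 228 230 231 232 232]
 [ 80  59  52  53  49  52  56  69  92 138 192 220 229 228 230 231 231 231 232]
 [ 59  52  52  51  51  58  70  91 123 166 210 227 228 228 230 231 231 231 229]]
crop 179 232
```

View pics/mid.png

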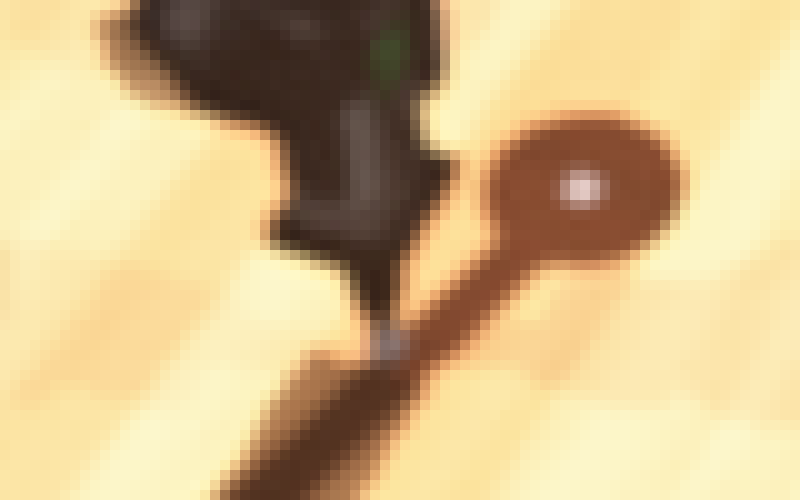

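The mid crop shows the ball at (388,345), px (217.5,266.3). It is on the strip but about 3–4 mm to the far (+x) side, while the hand axis is on the middle line. I shift the rest of the run by about -3.5 mm in x.

To row units: 0.0438 m / 0.5 = 0.0876, 0.0392 m / 0.5 = 0.0784.

jog_arm:
  increments:
    - [-0.002, 0.0048, 0, 0, 0, 0, 0]
    - [-0.0052, 0.014, 0, 0, 0, 0, 0]
    - [-0.0088, 0.0232, 0, 0, 0, 0, 0]
    - [-0.012, 0.0324, 0, 0, 0, 0, 0]
    - [-0.0152, 0.0416, 0, 0, 0, 0, 0]
    - [-0.0184, 0.0508, 0, 0, 0, 0, 0]
    - [-0.0216, 0.06, 0, 0, 0, 0, 0]
    - [-0.0248, 0.0692, 0, 0, 0, 0, 0]
    - [-0.0276, 0.0784, 0, 0, 0, 0, 0]
    - [-0.0304, 0.0876, 0, 0, 0, 0, 0]

```text
time: 14.65
eef_pos: [0.4869, 0.0602, 0.1003]
tcp_rot: [0.988, 0.155, -0.0, -0.0]
contact_force: [0.3, 0.9, 1.5]
opening: 0.348
finger_force: 45.2
```

```bash
python3 - <<'E'
from h import *
np.set_printoptions(precision=4,suppress=True,linewidth=200)
S=cam("side");s=ctrl.get_state();e=s["eef_pos"];r=R.from_quat(s["tcp_rot"])
print(s["time"],e,s["contact_force"],"to go",r.inv().apply(np.array([.4872,.0372,.1])-e))
u,v=np.round(proj(S,(e[0]+.003,e[1],.025))).astype(int)
p=S["pixels"][v-8:v+9,u-9:u+12].astype(int);print(u-9,v-8,proj(S,(.4907,.0372,.02)),"pin was 236.7,250.4");print(p[:,:,0]-p[:,:,2]);print(p[:,:,1])
for x in ctrl.mark_of("side","meter_tip")[:2]+ctrl.mark_of("side","meter")[:1]: print(x)
E
```

```text
14.7 [0.487  0.0595 0.1003] [-0.1744 -1.3059 -0.5881] to go [-0.0066  0.0213  0.0003]
222 247 [236.8868 250.6127] pin was 236.7,250.4
[[ 67  82 102 121 100  58  36  35  33  35  50  66  79  84  84  84  87  86  87  87  85]
 [ 63  74  90 109 121  80  43  33  34  37  53  74  82  80  74  72  78  84  86  86  87]
 [ 72  83  93 106 122  95  50  33  34  38  59  78  81  66  53  48  58  73  82  84  84]
 [ 82  92  97 104 120 105  55  34  32  41  63  81  79  55  34  30  43  64  79  84  82]
 [ 92  98  99 103 120 111  63  35  32  44  67  82  79  56  34  32  45  66  81  83  83]
 [ 97 100  96 101 117 117  75  41  34  48  71  86  86  73  57  55  67  80  84  83  82]
 [101 100  99 100 114 125  87  44  31  44  70  83  89  87  85  84  83  84  83  79  77]
 [106 105 103 104 109 122  92  43  24  34  57  78  85  88  85  83  82  82  79  79  76]
 [116 118 119 116 116 122  98  45  24  31  53  73  79  81  79  78  77  78  78  77  79]
 [122 115 114 119 125 119  86  41  2
[... 1492 characters left out ...]
1  71  72  72  71  70  71  72  78  97]
 [134 118 114 116 116  98  72  63  65  64  66  72  83  88  87  85  91  99 113 136 169]
 [128 118 110  94  77  59  52  50  50  57  68  87 116 143 153 156 160 169 183 207 226]
 [122 111  96  73  58  53  54  51  55  63  87 121 167 206 220 221 224 227 227 233 240]
 [111  95  75  57  53  50  54  56  66  86 112 155 203 231 237 236 234 233 234 236 240]
 [ 91  71  59  54  53  52  57  65  87 107 132 178 219 234 234 233 232 232 233 237 242]
 [ 69  57  51  53  54  56  66  88 109 123 156 205 232 234 233 230 231 231 236 241 243]
 [ 57  52  51  51  56  68  88 105 120 139 179 220 234 234 232 231 232 234 239 242 243]]
{'position': [0.491, 0.0585, 0.0689], 'conf': 0.53}
```

```bash
python3 - <<'E'
from h import *
S=cam("side");s=ctrl.get_state();r=R.from_quat(s["tcp_rot"])
b=atz(S,(230.3,254.8),.025);pin=atz(S,(236.69,250.41),.02);print(b,s["eef_pos"],pin-b,r.inv().apply(pin-b))
E
```

```text
[0.49131917 0.06051289 0.025     ] [0.48701164 0.05973669 0.10035668] [ 0.00021871 -0.02352285 -0.005     ] [-0.00701361  0.02244572  0.00503699]
```

Careful with the scale: shifts go in shares of 0.5 m and turns go in shares of pi rad. That gives: 0.022 m / 0.5 = 0.044, 0.02 m / 0.5 = 0.04.

jog_arm:
  increments:
    - [-0.002, 0.006, 0, 0, 0, 0, 0]
    - [-0.0048, 0.0152, 0, 0, 0, 0, 0]
    - [-0.0076, 0.0244, 0, 0, 0, 0, 0]
    - [-0.0104, 0.0336, 0, 0, 0, 0, 0]
    - [-0.0124, 0.04, 0, 0, 0, 0, 0]
    - [-0.0136, 0.044, 0, 0, 0, 0, 0]
    - [-0.0136, 0.044, 0, 0, 0, 0, 0]
    - [-0.0136, 0.044, 0, 0, 0, 0, 0]

```text
time: 15.85
eef_pos: [0.4873, 0.0371, 0.1004]
tcp_rot: [0.988, 0.155, -0.0, 0.0]
contact_force: [0.2, -1.8, -0.6]
opening: 0.348
finger_force: 45.2
```

```bash
python3 - <<'E'
from h import *
f=[]
for i in range(12): S=cam("side");f.append(ctrl.get_state()["contact_force"])
s=ctrl.get_state();e=s["eef_pos"];print(s["time"],e,s["dq"].round(4),"F",np.mean(f,0),s["finger_force"])
T=cam("top");
for n in("side","top"):
  for x in ctrl.mark_of(n,"meter_tip")[:1]+ctrl.mark_of(n,"meter")[:1]: print(x)
b=S["pixels"];u0,v0=np.round(proj(S,(.4907,.0372,.02))).astype(int)
cv2.imwrite("pics/end.png",np.hstack([cv2.resize(b[v0-35:v0+15,u0-25:u0+25],(400,400),interpolation=0),cv2.resize(b[120:320,100:300],(400,400))])[:,:,::-1]);print("crop",u0-25,v0-35,[proj(S,(*e[:2],z)) for z in (.02,.08)])
E
```

```text
16.45 [0.48725193 0.03738183 0.10034309] [ 0.0005  0.0015  0.0006  0.0008  0.0011 -0.0015] F [-0.07651939 -0.88138701  0.34711601] 45.22571325302124
{'position': [0.4929, 0.0396, 0.0695], 'conf': 0.78}
{'position': [0.5251, -0.4132, 0.0617], 'conf': 0.79}
crop 212 216 [array([237.87913938, 251.28520721]), array([236.35834471, 234.58386346])]
```

View pics/end.png

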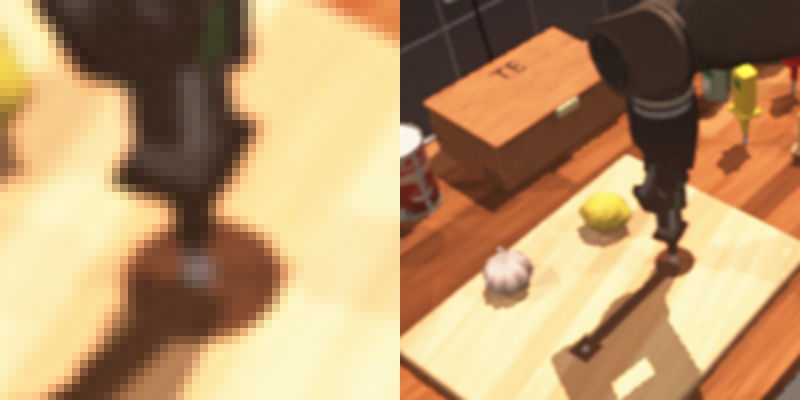

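The end crop shows the ball at (196,268), px (236.5,249.5), right over the round plug's pin. The meter is upright, and the mean force of about 1.6 N means the tip is about 7.7 mm in. Lemon and garlic are undisturbed. I hand the job in.

```bash
python3 -c "
from plant import ctrl
print(ctrl.sign_off())"
```

```text
the job is handed in; nothing more can be done
None
```

The job is handed in: the meter is held upright with its ball on the middle of the round plug, pressed about half way in (1.6 N, about 7.7 mm). It ran from the square plug along the strip, drifting by my estimate 3–5 mm sideways at mid-run before I corrected it; the verdict was not shown.

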